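# Click the lift-handle onto a vial carrier and carry it to the mat

## Task

Slide the black-barred lift-handle fully down onto the post of the vial carrier in the grey steel-rimmed dock, and turn it until the post's red spring button pops through the hole in the handle's tube; stop turning when it clicks and never push, turn or pull hard. Then lift the carrier clear of the dock by its handle alone, set it gently and level in the middle of the blue mat, leave the handle clicked on and let go. Do not knock over or shift the other things on the bench.

Things in the scene. Friction and masses are not known exactly. Their poses are not given: they have to be found in the camera images.
- handle: Lift-handle, 160 g, upright over a stub on a small grey stand: aluminium tube, bore 30.4 mm, outside 38 mm, z = 0 to 84 mm, with a black T-shaped grip on top, 130 mm tall in all. Origin: centre of the tube's open lower rim; z up along the tube, x towards the button hole. A red mark on the grip's top and face shows the +x (hole) side.
- handle_grip (a point): Best point to pinch the handle from above, across its 20 mm thickness (along the handle's x): on the axis, 112 mm above the lower rim. The T grip is centred on the axis: web 44 mm wide (along y) at z = 82 to 104 mm, cross-bar 90 mm long (along y) at z = 104 to 130 mm. Axes as the handle's.
- handle_hole (a point): Middle of the button hole in the tube's +x side, 17 mm off the axis, 31 mm above the lower rim. The hole is 8 mm wide and 14 mm high (z = 24 to 38 mm). Axes as the handle's.
- stand: Fixed grey plastic block 85 x 85 x 12 mm with a stub 24 mm across and 18 mm high in its middle; the handle's tube stands over the stub on the block's top. Origin: centre of the underside.
- carrier: White vial carrier, loose, 0.5 to 0.7 kg with its vials. Origin: centre of the underside; x, y along its sides, z up. Base 130 (x) x 150 (y) x 14 mm. Fixed blocks of yellow-capped vials at |y| = 32 to 70 mm, 86 mm high, leave a free lane along x. In the middle a grey collar 44 mm across up to z = 30 mm; on it an aluminium post 28 mm across.
- post_foot (a point): On the post's axis at the collar's flat top (the shoulder on which the seated tube rests), 30 mm above the carrier's underside; axes as the carrier's. The handle's origin comes here when it is fully down. The post swivels very stiffly on the collar (slips at about 0.8 N m).
- post_top (a point): Tip of the post's round nose, on its axis, 70 mm above the shoulder; axes as the carrier's. Click: with the tube on the shoulder or up to 1.5 mm above it, turning the hole onto the button lets it spring out (1 mm of play each side). It then stops the turning: the moment about the axis, under 0.1 N m before, climbs at once. It carries the carrier when lifted (2 mm slack).
- button_level (a point): On the post's AXIS at the red button's height, 31 mm above the shoulder; axes as the carrier's. The button (6 mm wide, 10 mm high, sloped on top, square below) stands 6 mm out of the post's side. Its direction is NOT measured: anywhere within 0.7 rad (40 degrees) either side of the carrier's +x. About 5 N down on the tube pushes it in (spring 2 to 3.3 N).
- dock: Fixed dock in which the carrier stands: base plate 164 x 184 x 6 mm, steel rim on all sides up to z = 20 mm, inner opening 134 (x) x 154 (y) mm, so the carrier has 2 mm of play all round. Origin: centre of the underside.
- mat: Fixed blue mat 240 x 240 x 3 mm; origin: centre of the underside, so its top is at 3 mm.
- jar: Bystander: amber specimen jar, 52 mm across, 75 mm tall. Origin: centre of the underside. Leave alone.
- sanitizer: Bystander: white bottle with blue cap, 60 mm across, 150 mm tall. Origin: centre of the underside. Leave alone.
- beaker: Bystander: white open beaker, 64 mm across, 80 mm tall. Origin: centre of the underside. Leave alone.
- marker: Bystander: blue marker pen lying flat, 120 x 12 x 12 mm, long along its x. Origin: centre of the underside. Leave alone.
- full_tray: Bystander: white tray 130 x 130 mm packed with 36 yellow-capped vials, 90 mm tall. Origin: centre of the underside. Leave alone.
Mind the look-alikes: they are no part of the job. Of the things that look like the handle, the smallest one is meant.

How it is judged:
On the way, in this order (a step that is already met when the one before it is completed fails the run):
1. the handle's tube is fully down on the carrier's post, while the carrier is in the dock (z of handle in the frame of post_foot between -0.003 and 0.005 m and horizontal distance between handle and post_foot below 0.006 m and angle between the z axis of handle and the z axis of carrier, either way round below 0.1 rad and z of carrier in the frame of dock below 0.015 m), for 0.2 s.
2. the carrier is lifted at least 30 mm clear by the handle alone, the handle still fully on (z of handle in the frame of post_foot between -0.003 and 0.005 m and horizontal distance between handle and post_foot below 0.006 m and angle between the z axis of handle and the z axis of carrier, either way round below 0.1 rad and height (world z) of carrier above 0.05 m and contact force between the fingers and carrier below 0.5 N), for 0.2 s.
At the end, for the whole second after the job is handed in: The carrier stands level (within 0.05 rad) and still on the blue mat, its centre within 45 mm of the mat's centre; the handle is still fully on the post (rim within 5 mm of the shoulder, within 6 mm of the axis, within 0.1 rad of upright to the carrier); the robot has let go (z of handle in the frame of post_foot between -0.003 and 0.005 m and horizontal distance between handle and post_foot below 0.006 m and angle between the z axis of handle and the z axis of carrier, either way round below 0.1 rad and horizontal distance between carrier and mat below 0.045 m and z of carrier in the frame of mat between 0 and 0.006 m and angle between carrier's own z axis and vertical below 0.05 rad and linear speed of each of carrier, handle below 0.02 m/s and contact force between the fingers and handle below 0.1 N); the robot touches nothing.
It fails at once if the handle presses or wrenches the carrier, its post or its button with more than 50 N (all their contact forces added up) (contact force between handle and carrier above 50 N).
It fails at once if the carrier hits the mat with more than 60 N (dropped) (contact force between carrier and mat above 60 N).
It fails at once if the carrier is tipped by more than 0.3 rad (angle between carrier's own z axis and vertical above 0.3 rad).
It fails at once if a bystander is shifted by more than 20 mm (distance of any of jar, sanitizer, beaker, marker, full_tray from where it was at the start of the episode above 0.02 m).
It also fails if it takes over 72 s, if anything falls off the work surface, if the arm or the gripper's body presses on something with over 40 N, if the wrist force passes 120 N, or if a joint passes its speed limit or range.

## Robot

A 7-joint arm with a two-finger parallel gripper is mounted at the origin on the work surface. World frame = base frame: x ahead of the robot, y to its left, z up, the work surface at z = 0. Lengths are in m, angles in rad, forces in N, time in s.
With the tool pointing down it reaches from about 0.4 to 0.9 m from the base axis. Payload 5.6 kg.
Tool frame: the origin (TCP) lies at the centre of the arm's flange, where the gripper is bolted on; the fingertips stand 190 mm ahead of it and the grasp point (between the pads) lies 171 mm ahead of it; z points along the fingers, y is the line along which they close (so a half turn about z gives the same grasp; the last joint's range is limited). The gripper opens to 92 mm and grips with 3 to 60 N. Pads are 20 mm wide; open, the fingers measure 128 mm over their backs; the gripper's body (75 mm by 189 mm) begins 69 mm behind the grasp point.
Start: joints at [1.122, 0.468, -0.012, 1.603, 0.006, 1.071, -0.056], TCP at [0.257, -0.597, 0.405] pointing down, gripper open.
Joint ranges: [-2.53, 2.53], [-0.31, 2.02], [-1.57, 1.55], [0.28, 2.44], [-1.29, 4.43], [0.15, 1.84], [-2.92, 2.92]. Speed limits (rad/s): [2.57, 2.57, 3.14, 3.14, 3.14, 3.14, 3.14].

## Interface

Orientations are given as a rotation vector (axis times angle).
In Python, from plant import r, viewer gives the robot as it stands.
- The arm moves only by the shell command python3 -m pendant 'ROWS'. ROWS is JSON, one flat list of numbers, 7 for each row, row after row: the shift along the tool's x, y, z in m, then the turn, a rotation vector about the tool's x, y, z in degrees, then the closure, from 0 (fully open) to 1 (shut). A call has exactly 8 rows; each row is the pose to reach, as a shift and turn from the pose commanded when the call began, along the tool's axes at that moment; what a row does not reach only later rows make up. A row lasts 1/12 s, in which the tool goes at most 41.7 mm and 7.16 degrees, less where a joint would pass 70% of its speed; a pose out of reach is approached as far as the arm can. A call with a gripper value outside its range is refused whole. The fingers move at their own pace and stop on an object; the grip force is fixed at half the most. Time passes only in rows, so rows that repeat a pose let the fingers close, or fill a call up. It gives the time, the measured TCP pose, the force, the opening and the grip force at its end, in the units of the state.
- r.sense(): the state, without advancing time (a new reading comes with each control period).
- viewer.camera(name): name is "side" or "top"; returns the picture (400x640x3 uint8, red, green, blue); there is no depth.
- viewer.camera_info(name): a dict with "fovy" (degrees; the focal length in pixels is half the picture's height over the tangent of half this angle, whatever the lens; pixels are square), "cx", "cy" (the principal point, pixels), "dist_coeffs" ([k1, k2, p1, p2, k3] as OpenCV has them; the pictures are not rectified), "position" and "orientation" of the camera in the world. Camera axes: x right, y up, looking along -z (the intrinsics and any distortion apply to the point x, -y, -z); pixel columns grow to the right and rows downward; lengths in m; the calibration is good to about 2 mm. A picture is of the moment at which its call begins. camera_info takes no time and is no camera call.
- r.hand_in(): hands the job in; it is judged then, once.
The state is a dict: "time": time; "joints": joint angles; "qd": joint speeds; "joint_efforts": joint torques, N m; "eef_pos": TCP position; "tool_rot": TCP orientation; "contact_force": force on the tool from outside, world axes, zero at the start; "moment": the same for the moment, N m; "gripper_width": finger opening in m; "gripper_force": force on a finger pad.
Only numpy, scipy, OpenCV 4.12 (cv2) and the standard library are available. Lean on these libraries where they do the work, as an engineer would, in place of code of your own. Each camera call takes 0.05 s, during which the arm holds its last target. There are 200 camera calls.

## Working session

There is one attempt and no reset: what is moved stays moved. The work goes in short steps, Python scripts to look and compute and a shell command to move; the robot and the scene stay as the last step left them, time stands still between calls to the robot, and variables do not carry over. Pictures are saved under pics/ and viewed, at most 10 in all, crops included, and the job is handed in when it is done.

```bash
mkdir -p pics; ls; python3 - <<'E'
from plant import r, viewer
import cv2
print(r.sense())
for n in("side","top"):
    print(viewer.camera_info(n)); cv2.imwrite(f"pics/{n}0.png",viewer.camera(n)[:,:,::-1])
E
```

```text
pics
{'time': 0.0, 'joints': array([ 1.12199653,  0.46832626, -0.0116489 ,  1.603615  ,  0.00600003,
        1.07139004, -0.05626379]), 'qd': array([-0.00020497,  0.00040814,  0.00067904, -0.00012155, -0.00036234,
       -0.00080959, -0.00063436]), 'joint_efforts': array([ 1.81265170e-05, -5.20564556e+01, -1.22875976e-02, -2.43746495e+01,
       -5.65919559e-02,  1.73262146e-02,  1.71463671e-04]), 'eef_pos': array([ 0.25646973, -0.59698865,  0.4037767 ]), 'tool_rot': array([-3.07553077e+00, -6.32753037e-01,  6.91846719e-04]), 'contact_force': array([-0.23061864, -0.27194603,  0.13449409]), 'moment': array([0.08938092, 0.03264284, 0.00680898]), 'gripper_force': 0.0, 'gripper_width': 0.09175410096052421}
{'fovy': 51.63352478183272, 'cx': 312.977515037756, 'cy': 200.42011796813242, 'dist_coeffs': array([-0.04639848,  0.        ,  0.        ,  0.        ,  0.        ]), 'position': array([ 0.36866206, -0.72980096,  0.73642284]), 'orientation': array([ 0.91099459, -0.12640437, -0.2046426 ])}
{'fovy': 43.97066193466396, 'cx': 319.6776676961107, 'cy': 198.0541287237709, 'dist_coeffs': array([-0.09280183,  0.        ,  0.        ,  0.        ,  0.        ]), 'position': array([0.23552664, 0.07817437, 1.64977463]), 'orientation': array([ 0.16195136, -0.16795069, -1.58485131])}
```

View pics/side0.png

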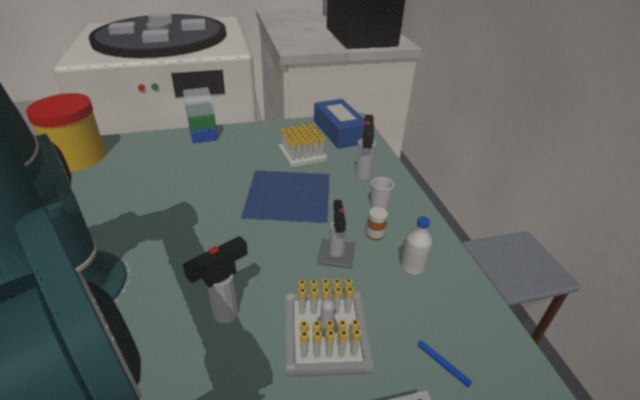

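View pics/top0.png

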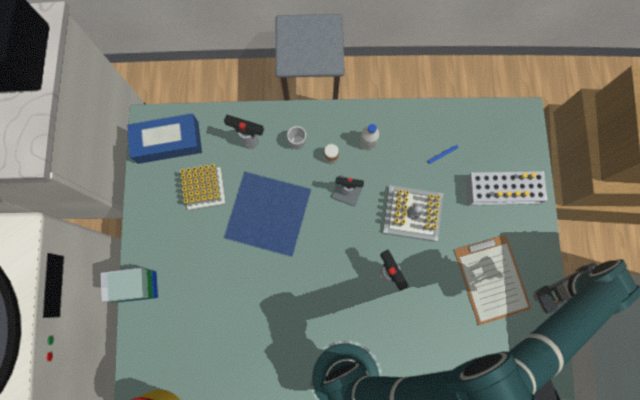

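Look-alikes for the handle, by pixel:
- On the small grey stand: side (338,230), top (348,183).
- Big loose one near the robot: side (220,275), top (393,270).
- Far one: side (366,150), top (245,127).

I choose the one on the stand because it is the smallest and matches the description. Next I check it in a close crop.

```bash
cat > h.py <<'E'
import numpy as np, cv2
from scipy.spatial.transform import Rotation as R
from plant import r, viewer
class Cam:
    def __init__(s,n):
        c=viewer.camera_info(n); f=200/np.tan(np.radians(c["fovy"])/2)
        s.K=np.array([[f,0,c["cx"]],[0,f,c["cy"]],[0,0,1]]); s.d=c["dist_coeffs"]; s.p=np.array(c["position"])
        s.M=R.from_rotvec(c["orientation"]).as_matrix()@np.diag([1,-1,-1])
    def proj(s,P):
        t=(np.atleast_2d(P)-s.p)@s.M
        return cv2.projectPoints(t,np.zeros(3),np.zeros(3),s.K,s.d)[0][:,0]
    def ray(s,uv):
        u=cv2.undistortPoints(np.array([[uv]],float),s.K,s.d)[0,0]
        return s.M@np.array([u[0],u[1],1])
    def atz(s,uv,z):
        d=s.ray(uv); return s.p+d*(z-s.p[2])/d[2]
def tri(uvs):  # {cam: uv}
    A=np.zeros((3,3));b=np.zeros(3)
    for c,uv in uvs:
        d=c.ray(uv); d/=np.linalg.norm(d); Q=np.eye(3)-np.outer(d,d); A+=Q; b+=Q@c.p
    return np.linalg.solve(A,b)
side,top=Cam("side"),Cam("top")
E
python3 - <<'E'
import cv2,numpy as np
s=cv2.imread("pics/side0.png");t=cv2.imread("pics/top0.png")
f=lambda im,x,y,w,h,k:cv2.resize(im[y:y+h,x:x+w],(w*k,h*k),interpolation=cv2.INTER_CUBIC)
a=f(s,275,190,100,100,4) # side handle+dock top
b=f(s,275,270,100,110,4)[:400]
c=f(t,325,165,130,80,6)[:, :780]
out=np.zeros((600,800,3),np.uint8)
L=np.vstack([f(s,280,195,100,185,3)]);out[:555,:300]=L
out[:400,300:800]=cv2.resize(t[165:245,350:450],(500,400),interpolation=cv2.INTER_CUBIC)
out[400:600,300:500]=f(t,325,165,50,50,4)
cv2.imwrite("pics/c1.png",out)
E
```

```text
(no output)
```

View pics/c1.png

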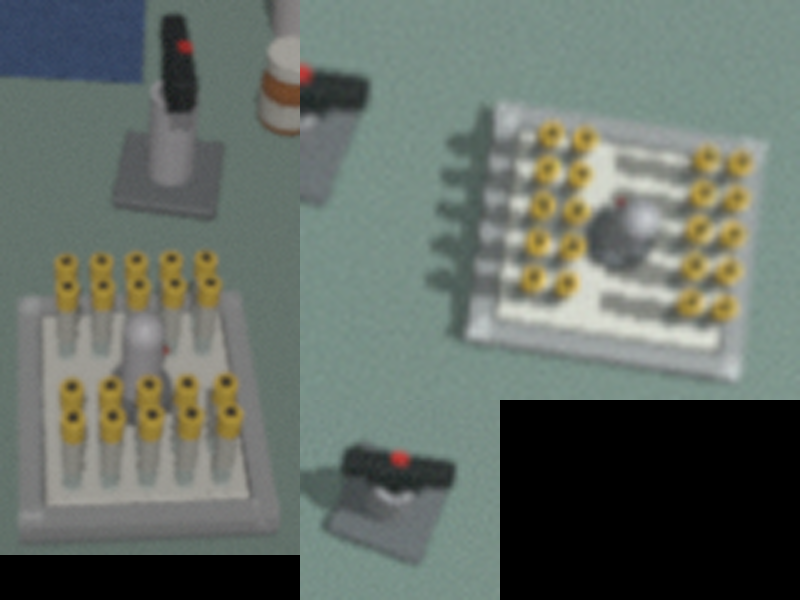

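The crop confirms the choice: the small stand, tube and black T, with the red mark at side (341.7,210.7) and top (350,179.5). The post nose is at side (328,304), top (418,208). The red button shows beside it at side (335.3,311.7), top (414,205.2).

```bash
cat > fit.py <<'E'
from h import *
from scipy.optimize import minimize, least_squares
s=cv2.imread("pics/side0.png");t=cv2.imread("pics/top0.png")
def hsv(im): return cv2.cvtColor(im,cv2.COLOR_BGR2HSV).astype(int)
S=8
def box(x,y,z): return np.array([[a,b,c] for a in x for b in y for c in z])
parts=[box((-.01,.01),(-.045,.045),(.104,.130)),box((-.01,.01),(-.022,.022),(.086,.104))]
def rend(c,roi,P):
    x,y,w,h=roi; m=np.zeros((h*S,w*S),np.uint8)
    for q in parts:
        W=np.c_[q[:,:2]@np.array([[np.cos(P[2]),np.sin(P[2])],[-np.sin(P[2]),np.cos(P[2])]])+P[:2],q[:,2]+.012]
        uv=((c.proj(W)-[x,y]+.5)*S).astype(np.float32)
        cv2.fillConvexPoly(m,cv2.convexHull(uv).astype(np.int32),255)
    return cv2.resize(m,(w,h),interpolation=cv2.INTER_AREA)/255.
def msk(im,roi):
    x,y,w,h=roi; p=cv2.bilateralFilter(im,3,10,1)[y:y+h,x:x+w].astype(float); g=p.max(2); b=np.clip((80-g)/50,0,1)
    red=(p[...,2]-p[...,1]>40); b[red]=1; return b
rs,rt=(320,190,32,45),(334,170,34,22)
if __name__=="__main__":
    mk=tri([(side,(341.7,210.7)),(top,(350,179.5))]); print("mark",mk)
    for n,a in(("nose",((327.7,304),(418.4,208))),("button",((335.3,311.7),(414,205.2)))): print(n,tri([(side,a[0]),(top,a[1])]))
    ms,mt=msk(s,rs),msk(t,rt); best=None
    f=lambda P:((rend(side,rs,P)-ms)**2).sum()+2*((rend(top,rt,P)-mt)**2).sum()
    for yaw in np.arange(0,np.pi,.3):
        o=minimize(f,[*mk[:2],yaw],method="Nelder-Mead",options=dict(initial_simplex=np.array([*mk[:2],yaw])+np.array([[0,0,0],[.01,0,0],[0,.01,0],[0,0,.2]])))
        if best is None or o.fun<best.fun: best=o
    print("handle",best.x,best.fun,ms.sum(),mt.sum(), "top-side reprojection of axis top",side.proj([*best.x[:2],.142]),top.proj([*best.x[:2],.142]))
    # dock
    tc=np.array([(389.4,185),(443.6,193),(438.4,241),(383.4,233)])
    print("dock rim corners",[top.atz(u,.02)[:2].round(3) for u in tc])
    sc=np.array([(286,294),(360,292.3),(372.7,371),(286,374)])
    print("side",[side.atz(u,.02)[:2].round(3) for u in sc])
    # caps
    H=hsv(t);x,y,w,h=380,180,70,65
    m=((H[...,0]>15)&(H[...,0]<35)&(H[...,1]>130))[y:y+h,x:x+w]; v,u=np.nonzero(m); uv=(u.mean()+x,v.mean()+y); print("caps top",uv,top.atz(uv,.088))
    mat=((H[...,0]>100)&(H[...,0]<125)&(H[...,1]>110))[165:260,215:315]; v,u=np.nonzero(mat); uv=(u.mean()+215,v.mean()+165);print("mat",uv,len(u),top.atz(uv,.003))
    q=cv2.minAreaRect(np.c_[u,v].astype(np.float32)); print(q)
E
python3 fit.py
```

```text
mark [ 0.61449057 -0.02742556  0.14191898]
nose [ 0.52601996 -0.24620734  0.09964501]
button [ 0.5437802  -0.24009047  0.06284646]
handle [ 0.60977428 -0.02542612  2.89928726] 212.08718385236446 237.62 121.66 top-side reprojection of axis top [[339.14513329 210.48391164]] [[349.44389005 180.70594938]]
dock rim corners [array([ 0.622, -0.169]), array([ 0.591, -0.352]), array([ 0.428, -0.323]), array([ 0.459, -0.141])]
side [array([ 0.463, -0.14 ]), array([ 0.624, -0.17 ]), array([ 0.588, -0.355]), array([ 0.429, -0.326])]
caps top (np.float64(415.67676767676767), np.float64(208.93939393939394)) [ 0.52542874 -0.23963047  0.088     ]
mat (np.float64(267.4821816601478), np.float64(213.77140373750544)) 4602 [0.53487421 0.2456826  0.003     ]
((52.13646697998047, 48.19281768798828), (69.10829162597656, 68.50995635986328), 15.422160148620605)
```

```bash
python3 - <<'E'
from fit import *
for n,c,im,roi in(("s",side,s,rs),("t",top,t,rt)):
    x,y,w,h=roi; p=im[y:y+h,x:x+w]; print(n, p.max(2)[::4,::3])
out=[]
P=[.6098,-.0254,2.899]
from scipy.optimize import minimize
def msk2(im,roi):
    x,y,w,h=roi; p=im[y:y+h,x:x+w].astype(float); b=np.clip((75-p[...,1])/45,0,1); b[p[...,2]-p[...,1]>40]=1
    n,l,st,_=cv2.connectedComponentsWithStats((b>.3).astype(np.uint8)); k=1+st[1:,4].argmax()
    return b*(cv2.dilate((l==k).astype(np.uint8),np.ones((3,3))))
ms,mt=msk2(s,rs),msk2(t,rt)
f=lambda P:((rend(side,rs,P)-ms)**2).sum()+2*((rend(top,rt,P)-mt)**2).sum()
o=minimize(f,P,method="Nelder-Mead",options=dict(initial_simplex=np.array(P)+np.array([[0,0,0],[.01,0,0],[0,.01,0],[0,0,.2]])))
print(o.x,o.fun,ms.sum(),mt.sum(),rend(side,rs,o.x).sum(),rend(top,rt,o.x).sum())
for c,im,roi,m in((side,s,rs,ms),(top,t,rt,mt)):
    x,y,w,h=roi;k=9
    a=cv2.resize(im[y:y+h,x:x+w],None,fx=k,fy=k,interpolation=cv2.INTER_NEAREST)
    e=cv2.resize(rend(c,roi,o.x),None,fx=k,fy=k,interpolation=cv2.INTER_LINEAR)
    a[cv2.Canny((e*255).astype(np.uint8),100,200)>0]=(0,255,0)
    e=cv2.resize(m,None,fx=k,fy=k,interpolation=cv2.INTER_LINEAR)
    a[cv2.Canny((e*255).astype(np.uint8),100,200)>0]=(0,255,255)
    z=np.zeros((410,310,3),np.uint8); z[:a.shape[0],:a.shape[1]]=a[:410,:310]; out.append(z)
cv2.imwrite("pics/ov.png",np.hstack(out))
E
```

```text
s [[ 98  99  94 102 114 116 115 116 117 115 115]
 [ 98 100  98 105 113 115 114 116 115 116 116]
 [ 98 102 101 107 117 110 106 117 114 114 114]
 [102  96 103 112 109  40  41  67 114 116 114]
 [ 99 100 100 111 100  40  44  47 110 115 112]
 [ 99  99  98 110 109  41  52 141 119 113 118]
 [ 99  98  98 110 111  42  41  41  85 114 114]
 [ 99  98  99 115 110  39  43  37  61 114 115]
 [ 99 104 104 113 126  41  41  42  50 111 109]
 [116 114 118 116 122  44  35  36  48 115 115]
 [113 115 113 110 113  75  33  44  59 112 115]
 [117 117 115 110 113 122  98  99 104 115 117]]
t [[138 143 144 144 143 143 141 141 142 143 144 145]
 [146 146 133 140 146 145 140 145 144 144 140 141]
 [135  53  55  61  66 172 122 128 136 139 146 146]
 [100  47  45  50  55  55  53  54  55  57 128 146]
 [ 94  77  81  72  54  42  45  54  60  60 137 146]
 [ 84  77  80  92 120 139 125 119 115 129 144 143]]
[ 0.60997789 -0.02506018  2.90412611] 226.8304959630911 234.15555555555557 113.13333333333335 334.0313725490196 254.67058823529413
```

View pics/ov.png

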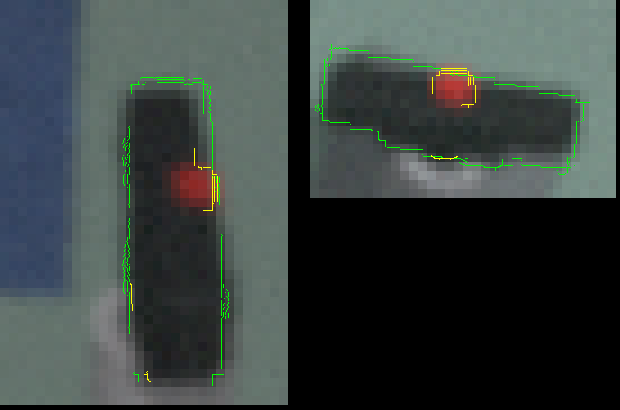

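The overlay shows the fit is within about 2–3 mm: handle at (0.610,-0.025), hole facing -0.24 rad in world. The dock and post are at about (0.526,-0.247) with the carrier's x at -0.17, and the button faces about +0.33.

```bash
cat >> h.py <<'E'
def delta(pos,yaw,flip=0):
    """tool-frame shift [m] and turn [deg] to bring grasp point to pos, tool y along yaw (+pi if flip), tool down"""
    st=r.sense(); M=R.from_rotvec(st["tool_rot"]).as_matrix(); y=np.array([np.cos(yaw+flip*np.pi),np.sin(yaw+flip*np.pi),0]); z=np.array([0,0,-1.])
    T=np.c_[np.cross(y,z),y,z]; p=np.array(pos)-.171*z
    rv=np.degrees(R.from_matrix(M.T@T).as_rotvec())
    return (M.T@(p-st["eef_pos"])).round(4),rv.round(2)
def st():
    s=r.sense(); M=R.from_rotvec(s["tool_rot"]).as_matrix()
    print("t",round(s["time"],2),"grasp",(s["eef_pos"]+.171*M[:,2]).round(4),"yaw_y",np.arctan2(M[1,1],M[0,1]).round(4),"tilt",M[:2,2].round(4),"F",s["contact_force"].round(2),"M",s["moment"].round(3),"w",s["gripper_width"].round(4),"gf",s["gripper_force"],"j",s["joints"].round(2))
E
python3 - <<'E'
from h import *
st()
for fl in(0,1): print(delta((.610,-.025,.22),-.2375,fl))
for n,uv,z in(("jar",(331,150),.075),("jarside",None,0)):
    if uv: print(n,top.atz(uv,z))
print("jar side",side.atz((377,213),.075), "sanit",side.atz((424,222),.15))
E
```

```text
Traceback (most recent call last):
  File "h.py", line 31, in st
    print("t",round(s["time"],2),"grasp",(s["eef_pos"]+.171*M[:,2]).round(4),"yaw_y",np.arctan2(M[1,1],M[0,1]).round(4),"tilt",M[:2,2].round(4),"F",s["contact_force"].round(2),"M",s["moment"].round(3),"w",s["gripper_width"].round(4),"gf",s["gripper_force"],"j",s["joints"].round(2))
                                                                                                                                                                                                             ^^^^^^^^^^^^^^^^^^^^^^^^
AttributeError: 'float' object has no attribute 'round'
```

```bash
sed -i 's/s\["gripper_width"\].round(4)/round(s["gripper_width"],4)/' h.py; python3 - <<'E'
from h import *
st()
for fl in(0,1): print(delta((.610,-.025,.25),-.2375,fl))
print("jar",top.atz((331,150),.075),side.atz((377,213),.075), "sanit",side.atz((424,222),.15))
E
```

```text
t 0.1 grasp [ 0.2563 -0.5968  0.2329] yaw_y -1.1651 tilt [-0.0007  0.0013] F [ 0.5   0.08 -0.11] M [-0.016 -0.052 -0.008] w 0.092 gf 0.0 j [ 1.12  0.47 -0.01  1.6   0.01  1.07 -0.06]
(array([ 0.5506, -0.3861, -0.0166]), array([-8.000e-02, -3.000e-02, -5.315e+01]))
(array([ 0.5506, -0.3861, -0.0166]), array([-4.0000e-02,  1.0000e-01,  1.2685e+02]))
jar [0.73267903 0.0277046  0.075     ] [0.72894055 0.02446184 0.075     ] sanit [ 0.77981246 -0.1123579   0.15      ]
```

```bash
python3 -m pendant '[0.02,-0.015,-0.03,0,0,-4,0, 0.04,-0.03,-0.06,0,0,-8,0, 0.07,-0.05,-0.08,0,0,-13,0, 0.10,-0.07,-0.1,0,0,-18,0, 0.13,-0.095,-0.1,0,0,-23,0, 0.16,-0.115,-0.1,0,0,-28,0, 0.19,-0.135,-0.1,0,0,-34,0, 0.22,-0.155,-0.1,0,0,-40,0]'; python3 - <<'E'
from h import *
st(); print(delta((.610,-.025,.23),-.2375))
E
```

```text
time: 0.77
eef_pos: [0.398, -0.3662, 0.5047]
tool_rot: [2.671, 1.654, -0.0]
contact_force: [0.3, -1.4, -1.3]
gripper_width: 0.0916
gripper_force: 0.0
t 0.77 grasp [ 0.398  -0.3662  0.3337] yaw_y -0.4619 tilt [-0.0002 -0.0002] F [ 0.3  -1.41 -1.29] M [-0.036 -0.017 -0.017] w 0.0916 gf 0.0 j [ 0.9   0.21 -0.25  1.74  0.06  1.2   0.17]
(array([0.3999, 0.0377, 0.1035]), array([-1.000e-02,  1.000e-02, -1.286e+01]))
```

```bash
python3 -m pendant '[0.03,0.003,0,0,0,-1,0, 0.07,0.007,0,0,0,-3,0, 0.11,0.01,0,0,0,-5,0, 0.15,0.014,0,0,0,-7,0, 0.19,0.018,0,0,0,-9,0, 0.23,0.022,0,0,0,-11,0, 0.27,0.025,0,0,0,-12.9,0, 0.31,0.029,0,0,0,-12.9,0]'; python3 - <<'E'
from h import *
st(); print(delta((.610,-.025,.24),-.2375))
E
```

```text
time: 1.43
eef_pos: [0.5634, -0.1025, 0.5045]
tool_rot: [-2.472, -1.939, 0.001]
contact_force: [0.9, -0.8, 0.1]
gripper_width: 0.0918
gripper_force: 0.0
t 1.43 grasp [ 0.5633 -0.1025  0.3335] yaw_y -0.2406 tilt [-0.0005 -0.0001] F [ 0.88 -0.76  0.08] M [-0.069 -0.072 -0.001] w 0.0918 gf 0.0 j [ 0.49  0.29 -0.46  1.65  0.14  1.23 -0.24]
(array([0.0864, 0.0268, 0.0934]), array([-0.03,  0.01, -0.18]))
```

```bash
python3 -m pendant '[0.03,0.009,0.02,0,0,0,0, 0.06,0.018,0.04,0,0,0,0, 0.0864,0.0268,0.06,0,0,0,0, 0.0864,0.0268,0.09,0,0,0,0, 0.0864,0.0268,0.12,0,0,0,0, 0.0864,0.0268,0.133,0,0,0,0, 0.0864,0.0268,0.133,0,0,0,0, 0.0864,0.0268,0.133,0,0,0,0]'; python3 - <<'E'
from h import *
st(); print(delta((.610,-.025,.124),-.2375))
a,b=viewer.camera("side")[:,:,::-1],viewer.camera("top")[:,:,::-1]
f=lambda im,x,y,w,h,k:cv2.resize(im[y:y+h,x:x+w],(w*k,h*k),interpolation=cv2.INTER_CUBIC)
cv2.imwrite("pics/g1.png",np.hstack([f(a,270,130,130,150,3),f(b,290,130,130,150,3)]))
E
```

```text
time: 2.1
eef_pos: [0.6098, -0.0271, 0.3718]
tool_rot: [-2.473, -1.936, 0.001]
contact_force: [0.4, 0.0, 1.6]
gripper_width: 0.0919
gripper_force: 0.0
t 2.1 grasp [ 0.6097 -0.0271  0.2008] yaw_y -0.2424 tilt [-0.0007  0.0001] F [0.37 0.05 1.58] M [-0.064 -0.005 -0.018] w 0.0919 gf 0.0 j [ 0.33  0.49 -0.46  1.71  0.25  1.   -0.45]
(array([ 0.0021, -0.0003,  0.0768]), array([-0.04,  0.  , -0.28]))
```

View pics/g1.png

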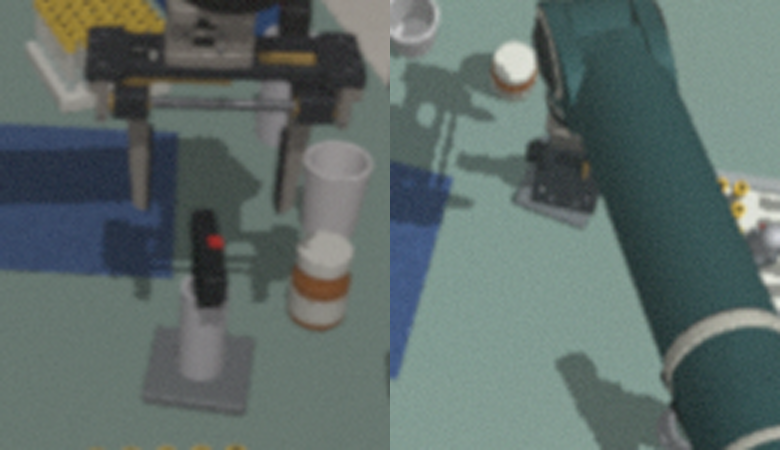

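The fingers straddle the handle bar centrally (bar at side crop (208,258), fingers at (140,180) and (292,180)). I'll descend.

```bash
python3 -m pendant '[0,0,0.02,0,0,0,0, 0,0,0.04,0,0,0,0, 0,0,0.06,0,0,0,0, 0,0,0.07,0,0,0,0, 0,0,0.077,0,0,0,0, 0,0,0.077,0,0,0,0.1, 0,0,0.077,0,0,0,0.4, 0,0,0.077,0,0,0,0.6]'; python3 - <<'E'
from h import *
st(); print(delta((.610,-.025,.124),-.2375))
E
```

```text
time: 2.87
eef_pos: [0.6103, -0.0267, 0.2961]
tool_rot: [2.472, 1.936, 0.003]
contact_force: [0.5, 0.4, 0.7]
gripper_width: 0.0742
gripper_force: 0.0
t 2.87 grasp [ 0.6107 -0.0267  0.1251] yaw_y -0.2419 tilt [ 0.0024 -0.0001] F [0.49 0.36 0.68] M [-0.02  -0.051 -0.03 ] w 0.0742 gf 0.0 j [ 0.3   0.57 -0.42  1.76  0.3   0.86 -0.5 ]
(array([ 0.0016, -0.0007,  0.0011]), array([ 0.13, -0.03, -0.25]))
```

```bash
python3 -m pendant '[0.001,0,0.001,0,0,0,0.8, 0.001,0,0.001,0,0,0,1, 0.001,0,0.001,0,0,0,1, 0.001,0,0.001,0,0,0,1, 0.001,0,0.001,0,0,0,1, 0.001,0,0.001,0,0,0,1, 0.001,0,0.001,0,0,0,1, 0.001,0,0.001,0,0,0,1]'; python3 -m pendant '[0,0,0,0,0,0,1, 0,0,0,0,0,0,1, 0,0,0,0,0,0,1, 0,0,0,0,0,0,1, 0,0,0,0,0,0,1, 0,0,0,0,0,0,1, 0,0,0,0,0,0,1, 0,0,0,0,0,0,1]';python3 - <<'E'
from h import *
st()
E
```

```text
time: 3.53
eef_pos: [0.6099, -0.0258, 0.2937]
tool_rot: [2.473, 1.937, 0.0]
contact_force: [0.7, 0.4, -1.5]
gripper_width: 0.0205
gripper_force: 4.2
time: 4.2
eef_pos: [0.6099, -0.0258, 0.2936]
tool_rot: [2.473, 1.937, 0.0]
contact_force: [0.2, -0.6, -0.8]
gripper_width: 0.0197
gripper_force: 30.0
t 4.2 grasp [ 0.61   -0.0258  0.1226] yaw_y -0.2417 tilt [ 0.0001 -0.    ] F [ 0.23 -0.56 -0.83] M [-0.09  -0.228 -0.021] w 0.0197 gf 29.997950792312622 j [ 0.3   0.58 -0.42  1.77  0.3   0.86 -0.5 ]
```

```bash
python3 -m pendant '[0,0,-0.005,0,0,0,1, 0,0,-0.015,0,0,0,1, 0,0,-0.03,0,0,0,1, 0,0,-0.05,0,0,0,1, 0,0,-0.08,0,0,0,1, 0,0,-0.11,0,0,0,1, 0,0,-0.125,0,0,0,1, 0,0,-0.125,0,0,0,1]';python3 - <<'E'
from h import *
st(); print(delta((.526,-.247,.248),-.15))
E
```

```text
time: 4.87
eef_pos: [0.6107, -0.0253, 0.4238]
tool_rot: [2.469, 1.934, 0.009]
contact_force: [0.8, -0.5, -2.3]
gripper_width: 0.0198
gripper_force: 30.0
t 4.87 grasp [ 0.6121 -0.0254  0.2528] yaw_y -0.2417 tilt [ 0.0081 -0.0005] F [ 0.79 -0.54 -2.34] M [-0.006 -0.12  -0.021] w 0.0198 gf 29.997994601726532 j [ 0.34  0.43 -0.47  1.66  0.22  1.09 -0.43]
(array([-0.2355, -0.0292,  0.0042]), array([ 0.46, -0.06, -5.26]))
```

```bash
python3 -m pendant '[-0.015,-0.002,0,0,0,0,1, -0.045,-0.006,0,0,0,-1,1, -0.085,-0.011,0,0,0,-2,1, -0.125,-0.016,0,0,0,-3,1, -0.165,-0.021,0,0,0,-4,1, -0.2,-0.025,0,0,0,-5,1, -0.225,-0.029,0,0,0,-5.26,1, -0.2355,-0.0305,0,0,0,-5.26,1]';python3 -m pendant '[0,0,0,0,0,0,1, 0,0,0,0,0,0,1, 0,0,0,0,0,0,1, 0,0,0,0,0,0,1, 0,0,0,0,0,0,1, 0,0,0,0,0,0,1, 0,0,0,0,0,0,1, 0,0,0,0,0,0,1]';python3 - <<'E'
from h import *
st(); print(delta((.526,-.247,.248),-.15))
a,b=viewer.camera("side")[:,:,::-1],viewer.camera("top")[:,:,::-1]
cv2.imwrite("pics/s2.png",a);cv2.imwrite("pics/t2.png",b)
f=lambda im,x,y,w,h,k:cv2.resize(im[y:y+h,x:x+w],(w*k,h*k),interpolation=cv2.INTER_CUBIC)
cv2.imwrite("pics/i1.png",np.hstack([f(a,275,190,110,140,4),f(b,380,170,80,140,4)]))
E
```

```text
time: 5.53
eef_pos: [0.5214, -0.2517, 0.4174]
tool_rot: [-2.387, -2.041, 0.005]
contact_force: [-0.8, -0.7, -1.3]
gripper_width: 0.0196
gripper_force: 30.0
time: 6.2
eef_pos: [0.5241, -0.2467, 0.4187]
tool_rot: [-2.381, -2.05, 0.0]
contact_force: [-0.0, 0.4, -1.2]
gripper_width: 0.0199
gripper_force: 30.0
t 6.2 grasp [ 0.5241 -0.2467  0.2477] yaw_y -0.1493 tilt [-0.  0.] F [-0.02  0.42 -1.16] M [-0.01  -0.041 -0.007] w 0.0199 gf 29.99808758497238 j [ 0.72  0.38 -0.43  1.74  0.18  1.06  0.08]
(array([ 0.    ,  0.0019, -0.0003]), array([-0.  , -0.  ,  0.04]))
```

View pics/i1.png

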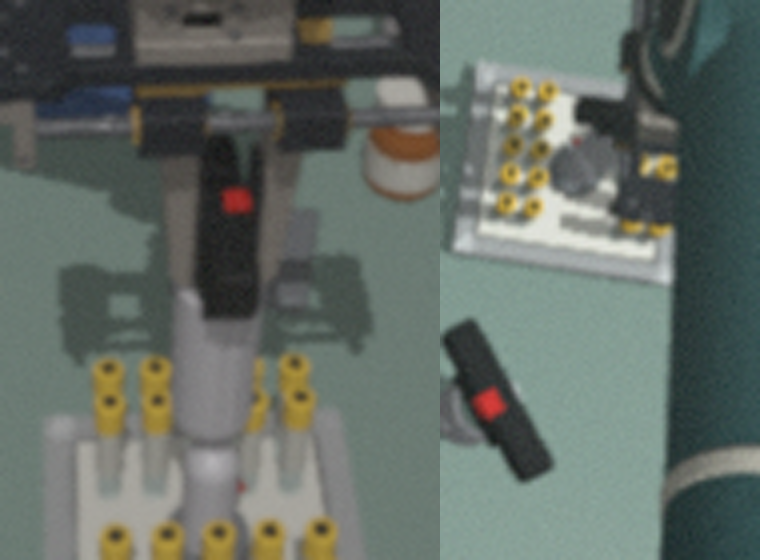

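The tube hangs over the post: tube centre at side crop column ~214, post centre ~212, and the rim bottom at crop row ~440. I'll quantify that with edge profiles.

```bash
python3 - <<'E'
from h import *
a=cv2.imread("pics/s2.png").max(2).astype(int); s0=cv2.imread("pics/side0.png").max(2).astype(int)
for n,im,rows in(("now",a,(278,286,292,296,310,314,318)),("t0",s0,(304,308,312,316))):
    print(n,list(range(314,344)))
    for v in rows: print(v,im[v-1:v+2,314:344].mean(0).astype(int))
print("col 326-331 rows 290..312",a[290:314,326:331].mean(1).astype(int))
th=np.linspace(0,6.283,73)
def rim(x,y,z,rad): 
    p=side.proj(np.c_[x+rad*np.cos(th),y+rad*np.sin(th),0*th+z]); return p.min(0).round(1),p.max(0).round(1)
print("pred rim",rim(.5241,-.2467,.1371,.019)); 
for z in(.105,.157): print("tube",z,rim(.5241,-.2467,z,.019))
for z in(.09,.08,.07): print("post",z,rim(.526,-.247,z,.014))
print("dx",side.proj([[.526,-.247,.1],[.531,-.247,.1],[.526,-.242,.1]]))
E
```

```text
now [314, 315, 316, 317, 318, 319, 320, 321, 322, 323, 324, 325, 326, 327, 328, 329, 330, 331, 332, 333, 334, 335, 336, 337, 338, 339, 340, 341, 342, 343]
278 [ 95  97  92  91 100 111 116 121 125 128 131 130 133 135 135 133 128 128
 130 132 129 124 118 116 111 105  98  97  94  89]
286 [156 151 141 119 108 112 117 123 125 129 129 132 133 135 135 132 131 133
 132 129 125 121 118 116 127 136 129 122 121 119]
292 [155 157 156 143 120 113 119 124 126 128 132 131 133 136 133 131 130 130
 133 127 122 120 117 126 146 159 157 141 117 101]
296 [156 154 143 122 103 100 111 118 126 127 131 131 133 133 131 131 130 132
 130 124 119 120 126 142 152 148 138 127 122 114]
310 [136 135 142 157 165 161 142 119 121 130 136 141 145 147 147 147 141 136
 129 120 113 120 129 133 139 152 163 167 166 162]
314 [157 156 159 165 165 156 136 120 121 125 130 134 134 136 135 132 130 125
 121 116 122 141 154 158 162 164 167 166 167 167]
318 [166 165 159 143 124 107 105 113 122 127 131 132 135 137 136 134 131 127
 118 111 118 137 155 165 166 166 167 167 167 165]
t0 [314, 315, 316, 317, 318, 319, 320, 321, 322, 323, 32
[... 464 characters left out ...]
6 158 157 154]
316 [155 157 157 153 142 127 115 108 112 118 124 126 127 128 126 125 121 117
 113 111 124 145 155 156 157 159 158 159 158 157]
col 326-331 rows 290..312 [133 133 131 133 133 132 132 131 128 118 104 107 130 155 169 172 170 166
 160 153 146 138 135 134]
pred rim (array([317.5, 283.7]), array([337.9, 299.6]))
tube 0.105 (array([317. , 294.7]), array([336.9, 310.7]))
tube 0.157 (array([317.8, 276.6]), array([338.6, 292.5]))
post 0.09 (array([320.4, 301.7]), array([334.9, 313.4]))
post 0.08 (array([320.2, 305. ]), array([334.6, 316.7]))
post 0.07 (array([320. , 308.2]), array([334.3, 319.9]))
dx [[327.86231184 304.19345923]
 [330.3825247  303.74681725]
 [327.19623881 302.15428474]]
```

```bash
python3 -m pendant '[0,0.002,0.005,0,0,0,1, 0,0.002,0.012,0,0,0,1, 0,0.002,0.02,0,0,0,1, 0,0.002,0.027,0,0,0,1, 0,0.002,0.031,0,0,0,1, 0,0.002,0.034,0,0,0,1, 0,0.002,0.034,0,0,0,1, 0,0.002,0.034,0,0,0,1]';python3 - <<'E'
from h import *
st()
E
python3 -m pendant '[0,0,0.001,0,0,0,1, 0,0,0.002,0,0,0,1, 0,0,0.003,0,0,0,1, 0,0,0.004,0,0,0,1, 0,0,0.005,0,0,0,1, 0,0,0.006,0,0,0,1, 0,0,0.006,0,0,0,1, 0,0,0.006,0,0,0,1]';python3 - <<'E'
from h import *
st()
E
```

```text
time: 6.97
eef_pos: [0.5259, -0.2474, 0.3846]
tool_rot: [-2.381, -2.049, 0.0]
contact_force: [-0.6, -0.4, -1.5]
gripper_width: 0.0201
gripper_force: 30.0
t 6.97 grasp [ 0.5259 -0.2474  0.2136] yaw_y -0.1499 tilt [-0.0001  0.0001] F [-0.62 -0.43 -1.49] M [-0.073 -0.046  0.   ] w 0.0201 gf 29.998057633638382 j [ 0.71  0.41 -0.42  1.77  0.2   0.99  0.06]
time: 7.63
eef_pos: [0.526, -0.2473, 0.3787]
tool_rot: [2.381, 2.049, 0.0]
contact_force: [1.2, 1.0, -1.5]
gripper_width: 0.0197
gripper_force: 30.0
t 7.63 grasp [ 0.526  -0.2472  0.2077] yaw_y -0.1498 tilt [0.0002 0.0002] F [ 1.25  0.96 -1.52] M [ 0.038 -0.159 -0.002] w 0.0197 gf 29.998176991939545 j [ 0.71  0.42 -0.42  1.78  0.2   0.98  0.06]
```

```bash
python3 -m pendant '[0,0,0.001,0,0,0,1, 0,0,0.002,0,0,0,1, 0,0,0.003,0,0,0,1, 0,0,0.004,0,0,0,1, 0,0,0.005,0,0,0,1, 0,0,0.006,0,0,0,1, 0,0,0.007,0,0,0,1, 0,0,0.008,0,0,0,1]';python3 - <<'E'
from h import *
st()
E
python3 -m pendant '[0,0,0.001,0,0,0,1, 0,0,0.002,0,0,0,1, 0,0,0.003,0,0,0,1, 0,0,0.004,0,0,0,1, 0,0,0.005,0,0,0,1, 0,0,0.006,0,0,0,1, 0,0,0.007,0,0,0,1, 0,0,0.007,0,0,0,1]';python3 - <<'E'
from h import *
st()
E
```

```text
time: 8.3
eef_pos: [0.5262, -0.2469, 0.3708]
tool_rot: [2.381, 2.049, 0.002]
contact_force: [1.5, 3.6, 1.9]
gripper_width: 0.0201
gripper_force: 30.0
t 8.3 grasp [ 0.5264 -0.2468  0.1998] yaw_y -0.1496 tilt [0.0008 0.0007] F [1.47 3.6  1.9 ] M [ 1.316 -0.681 -0.022] w 0.0201 gf 29.998941868543625 j [ 0.71  0.43 -0.42  1.79  0.2   0.97  0.06]
time: 8.97
eef_pos: [0.526, -0.2474, 0.3635]
tool_rot: [2.381, 2.049, 0.001]
contact_force: [2.6, 4.8, 0.5]
gripper_width: 0.0201
gripper_force: 30.0
t 8.97 grasp [ 0.5261 -0.2474  0.1925] yaw_y -0.1499 tilt [0.0004 0.    ] F [2.61 4.76 0.48] M [ 1.401 -1.056  0.011] w 0.0201 gf 30.001622959971428 j [ 0.7   0.44 -0.41  1.79  0.21  0.95  0.05]
```

```bash
python3 -m pendant '[0.0005,0.0002,0,0,0,0,1, 0.001,0.0004,0.001,0,0,0,1, 0.001,0.0004,0.002,0,0,0,1, 0.001,0.0004,0.003,0,0,0,1, 0.001,0.0004,0.004,0,0,0,1, 0.001,0.0004,0.005,0,0,0,1, 0.001,0.0004,0.006,0,0,0,1, 0.001,0.0004,0.006,0,0,0,1]';python3 - <<'E'
from h import *
st()
E
python3 -m pendant '[0,0,0.001,0,0,0,1, 0,0,0.002,0,0,0,1, 0,0,0.003,0,0,0,1, 0,0,0.004,0,0,0,1, 0,0,0.005,0,0,0,1, 0,0,0.006,0,0,0,1, 0,0,0.006,0,0,0,1, 0,0,0.006,0,0,0,1]';python3 - <<'E'
from h import *
st()
E
```

```text
time: 9.63
eef_pos: [0.5262, -0.2468, 0.3573]
tool_rot: [-2.382, -2.048, 0.001]
contact_force: [1.8, 1.7, -0.5]
gripper_width: 0.02
gripper_force: 30.0
t 9.63 grasp [ 0.5261 -0.2468  0.1863] yaw_y -0.1502 tilt [-0.0006 -0.0003] F [ 1.81  1.73 -0.52] M [ 0.447 -0.709 -0.005] w 0.02 gf 30.000345781445503 j [ 0.7   0.45 -0.41  1.8   0.22  0.94  0.05]
time: 10.3
eef_pos: [0.5264, -0.2467, 0.3517]
tool_rot: [2.381, 2.048, -0.0]
contact_force: [1.6, 0.9, -0.4]
gripper_width: 0.0198
gripper_force: 30.0
t 10.3 grasp [ 0.5265 -0.2468  0.1807] yaw_y -0.1501 tilt [ 0.0002 -0.0004] F [ 1.61  0.94 -0.35] M [ 0.157 -0.535 -0.009] w 0.0198 gf 30.000373050570488 j [ 0.7   0.45 -0.41  1.8   0.22  0.93  0.05]
```

```bash
python3 -m pendant '[0,0.0004,0.001,0,0,0,1, 0,0.0004,0.002,0,0,0,1, 0,0.0004,0.003,0,0,0,1, 0,0.0004,0.004,0,0,0,1, 0,0.0004,0.005,0,0,0,1, 0,0.0004,0.006,0,0,0,1, 0,0.0004,0.007,0,0,0,1, 0,0.0004,0.008,0,0,0,1]';python3 - <<'E'
from h import *
st()
E
python3 -m pendant '[0,0,0.001,0,0,0,1, 0,0,0.002,0,0,0,1, 0,0,0.003,0,0,0,1, 0,0,0.004,0,0,0,1, 0,0,0.005,0,0,0,1, 0,0,0.006,0,0,0,1, 0,0,0.007,0,0,0,1, 0,0,0.008,0,0,0,1]';python3 - <<'E'
from h import *
st()
E
```

```text
time: 10.97
eef_pos: [0.5271, -0.2465, 0.3439]
tool_rot: [2.381, 2.048, 0.001]
contact_force: [3.3, 0.9, -0.3]
gripper_width: 0.0198
gripper_force: 30.0
t 10.97 grasp [ 0.5273 -0.2465  0.1729] yaw_y -0.1498 tilt [ 0.001  -0.0003] F [ 3.32  0.91 -0.28] M [ 0.273 -1.067 -0.034] w 0.0198 gf 30.003828182816505 j [ 0.7   0.46 -0.41  1.81  0.22  0.92  0.04]
time: 11.63
eef_pos: [0.5268, -0.2465, 0.3356]
tool_rot: [-2.382, -2.049, 0.0]
contact_force: [3.3, 1.3, -0.1]
gripper_width: 0.02
gripper_force: 30.0
t 11.63 grasp [ 0.5268 -0.2465  0.1646] yaw_y -0.1499 tilt [-0.  0.] F [ 3.26  1.28 -0.14] M [ 0.335 -1.073 -0.016] w 0.02 gf 30.003216192126274 j [ 0.69  0.47 -0.4   1.81  0.23  0.9   0.04]
```

```bash
python3 -m pendant '[0,0,0.001,0,0,0,1, 0,0,0.002,0,0,0,1, 0,0,0.003,0,0,0,1, 0,0,0.004,0,0,0,1, 0,0,0.005,0,0,0,1, 0,0,0.006,0,0,0,1, 0,0,0.007,0,0,0,1, 0,0,0.008,0,0,0,1]';python3 - <<'E'
from h import *
st()
E
python3 -m pendant '[0,0,0.001,0,0,0,1, 0,0,0.002,0,0,0,1, 0,0,0.003,0,0,0,1, 0,0,0.004,0,0,0,1, 0,0,0.005,0,0,0,1, 0,0,0.006,0,0,0,1, 0,0,0.0065,0,0,0,1, 0,0,0.007,0,0,0,1]';python3 - <<'E'
from h import *
st()
E
```

```text
time: 12.3
eef_pos: [0.5268, -0.2466, 0.3276]
tool_rot: [2.382, 2.049, -0.0]
contact_force: [2.7, 0.7, 0.0]
gripper_width: 0.0198
gripper_force: 30.0
t 12.3 grasp [ 0.5268 -0.2466  0.1566] yaw_y -0.1501 tilt [-0.0001 -0.0001] F [2.71 0.72 0.03] M [ 2.38e-01 -1.10e+00 -1.00e-03] w 0.0198 gf 30.002551674842834 j [ 0.69  0.48 -0.4   1.82  0.24  0.89  0.03]
time: 12.97
eef_pos: [0.5268, -0.2466, 0.3206]
tool_rot: [-2.382, -2.049, 0.0]
contact_force: [2.9, 0.8, -0.9]
gripper_width: 0.0198
gripper_force: 30.0
t 12.97 grasp [ 0.5268 -0.2466  0.1496] yaw_y -0.15 tilt [-0.0001  0.    ] F [ 2.92  0.85 -0.86] M [ 0.325 -1.039 -0.051] w 0.0198 gf 30.00227026641369 j [ 0.69  0.49 -0.4   1.82  0.24  0.87  0.03]
```

```bash
python3 -m pendant '[0,0,0.0005,0,0,0,1, 0,0,0.001,0,0,0,1, 0,0,0.0015,0,0,0,1, 0,0,0.002,0,0,0,1, 0,0,0.0022,0,0,0,1, 0,0,0.0025,0,0,0,1, 0,0,0.0025,0,0,0,1, 0,0,0.0025,0,0,0,1]';python3 - <<'E'
from h import *
st()
E
python3 -m pendant '[0,0,0.0003,0,0,0,1, 0,0,0.0006,0,0,0,1, 0,0,0.0009,0,0,0,1, 0,0,0.0009,0,0,0,1, 0,0,0.0009,0,0,0,1, 0,0,0.0009,0,0,0,1, 0,0,0.0009,0,0,0,1, 0,0,0.0009,0,0,0,1]';python3 - <<'E'
from h import *
st()
E
```

```text
time: 13.63
eef_pos: [0.5268, -0.2466, 0.3181]
tool_rot: [-2.382, -2.049, 0.0]
contact_force: [3.1, 1.0, -0.7]
gripper_width: 0.02
gripper_force: 30.0
t 13.63 grasp [ 0.5268 -0.2466  0.1471] yaw_y -0.15 tilt [-0.0001 -0.    ] F [ 3.13  1.04 -0.71] M [ 0.286 -1.022 -0.024] w 0.02 gf 30.00196784734726 j [ 0.69  0.5  -0.4   1.83  0.24  0.87  0.03]
time: 14.3
eef_pos: [0.5269, -0.2465, 0.3177]
tool_rot: [2.381, 2.049, -0.0]
contact_force: [2.7, 2.5, 5.2]
gripper_width: 0.0199
gripper_force: 30.0
t 14.3 grasp [ 0.5269 -0.2466  0.1467] yaw_y -0.15 tilt [ 0.0002 -0.0003] F [2.7  2.45 5.16] M [ 0.521 -0.525 -0.019] w 0.0199 gf 29.999663829803467 j [ 0.69  0.5  -0.4   1.83  0.24  0.87  0.03]
```

```bash
python3 -m pendant '[0,0,-0.0003,0,0,-1,1, 0,0,-0.0003,0,0,-2,1, 0,0,-0.0003,0,0,-3.5,1, 0,0,-0.0003,0,0,-5,1, 0,0,-0.0003,0,0,-6.5,1, 0,0,-0.0003,0,0,-8,1, 0,0,-0.0003,0,0,-9,1, 0,0,-0.0003,0,0,-10,1]';python3 - <<'E'
from h import *
st()
E
python3 -m pendant '[0,0,0,0,0,-0.5,1, 0,0,0,0,0,-1,1, 0,0,0,0,0,-2,1, 0,0,0,0,0,-3,1, 0,0,0,0,0,-4,1, 0,0,0,0,0,-4.5,1, 0,0,0,0,0,-5,1, 0,0,0,0,0,-5,1]';python3 - <<'E'
from h import *
st()
E
```

```text
time: 14.97
eef_pos: [0.5269, -0.2466, 0.3177]
tool_rot: [2.192, 2.25, 0.0]
contact_force: [2.3, 1.3, 4.4]
gripper_width: 0.02
gripper_force: 30.0
t 14.97 grasp [ 0.527  -0.2466  0.1467] yaw_y 0.0263 tilt [ 0.0004 -0.0001] F [2.33 1.31 4.43] M [ 0.377 -0.894 -0.075] w 0.02 gf 30.001878440380096 j [ 0.72  0.5  -0.44  1.82  0.27  0.87  0.18]
time: 15.63
eef_pos: [0.5269, -0.2465, 0.3177]
tool_rot: [2.093, 2.343, 0.0]
contact_force: [3.1, 1.5, 5.6]
gripper_width: 0.0198
gripper_force: 30.0
t 15.63 grasp [ 0.527  -0.2465  0.1467] yaw_y 0.1125 tilt [ 0.0004 -0.    ] F [3.09 1.47 5.6 ] M [ 0.412 -1.036 -0.077] w 0.0198 gf 30.0017561763525 j [ 0.73  0.51 -0.46  1.82  0.28  0.88  0.26]
```

Now at 0.11 rad, with the moment about -0.08 N m. I'll go on in small steps.

```bash
python3 -m pendant '[0,0,0,0,0,-0.5,1, 0,0,0,0,0,-1,1, 0,0,0,0,0,-1.5,1, 0,0,0,0,0,-2,1, 0,0,0,0,0,-2.5,1, 0,0,0,0,0,-3,1, 0,0,0,0,0,-3.5,1, 0,0,0,0,0,-3.5,1]';python3 - <<'E'
from h import *
st()
E
python3 -m pendant '[0,0,0,0,0,-0.5,1, 0,0,0,0,0,-1,1, 0,0,0,0,0,-1.5,1, 0,0,0,0,0,-2,1, 0,0,0,0,0,-2.5,1, 0,0,0,0,0,-3,1, 0,0,0,0,0,-3,1, 0,0,0,0,0,-3,1]';python3 - <<'E'
from h import *
st()
E
```

```text
time: 16.3
eef_pos: [0.5269, -0.2465, 0.3177]
tool_rot: [2.02, 2.406, 0.0]
contact_force: [3.4, 1.6, 5.9]
gripper_width: 0.0196
gripper_force: 30.0
t 16.3 grasp [ 0.527  -0.2465  0.1467] yaw_y 0.1738 tilt [ 0.0004 -0.    ] F [3.41 1.64 5.91] M [ 0.396 -1.027 -0.065] w 0.0196 gf 30.002042949199677 j [ 0.74  0.51 -0.47  1.82  0.29  0.88  0.31]
time: 16.97
eef_pos: [0.5269, -0.2463, 0.3177]
tool_rot: [-1.957, -2.458, -0.0]
contact_force: [3.3, 1.9, 5.6]
gripper_width: 0.0193
gripper_force: 30.0
t 16.97 grasp [ 0.5269 -0.2463  0.1467] yaw_y 0.226 tilt [0.     0.0002] F [3.28 1.94 5.62] M [ 0.525 -0.953  0.041] w 0.0193 gf 30.000798404216766 j [ 0.75  0.51 -0.48  1.82  0.3   0.88  0.35]
```

```bash
python3 -m pendant '[0,0,0,0,0,-0.3,1, 0,0,0,0,0,-0.6,1, 0,0,0,0,0,-1,1, 0,0,0,0,0,-1.4,1, 0,0,0,0,0,-1.8,1, 0,0,0,0,0,-2,1, 0,0,0,0,0,-2,1, 0,0,0,0,0,-2,1]';python3 - <<'E'
from h import *
st()
E
python3 -m pendant '[0,0,0,0,0,-0.3,1, 0,0,0,0,0,-0.6,1, 0,0,0,0,0,-1,1, 0,0,0,0,0,-1.4,1, 0,0,0,0,0,-1.8,1, 0,0,0,0,0,-2,1, 0,0,0,0,0,-2,1, 0,0,0,0,0,-2,1]';python3 - <<'E'
from h import *
st()
E
```

```text
time: 17.63
eef_pos: [0.527, -0.2464, 0.3176]
tool_rot: [1.914, 2.491, 0.0]
contact_force: [2.6, 2.0, 5.1]
gripper_width: 0.0202
gripper_force: 30.0
t 17.63 grasp [ 0.527  -0.2464  0.1466] yaw_y 0.2607 tilt [0.0003 0.0001] F [2.59 2.03 5.12] M [ 0.439 -0.968 -0.07 ] w 0.0202 gf 30.002041831612587 j [ 0.76  0.51 -0.49  1.82  0.3   0.88  0.39]
time: 18.3
eef_pos: [0.527, -0.2464, 0.3177]
tool_rot: [1.87, 2.524, 0.001]
contact_force: [4.2, 2.2, 4.7]
gripper_width: 0.0198
gripper_force: 30.0
t 18.3 grasp [ 0.5271 -0.2464  0.1467] yaw_y 0.2956 tilt [0.0006 0.0001] F [4.24 2.24 4.69] M [ 0.466 -1.168 -0.111] w 0.0198 gf 30.002601072192192 j [ 0.76  0.52 -0.5   1.82  0.31  0.88  0.42]
```

```bash
python3 -m pendant '[0,0,0,0,0,-0.3,1, 0,0,0,0,0,-0.6,1, 0,0,0,0,0,-1,1, 0,0,0,0,0,-1.4,1, 0,0,0,0,0,-1.8,1, 0,0,0,0,0,-2,1, 0,0,0,0,0,-2,1, 0,0,0,0,0,-2,1]';python3 - <<'E'
from h import *
st()
E
python3 -m pendant '[0,0,0,0,0,-0.3,1, 0,0,0,0,0,-0.6,1, 0,0,0,0,0,-1,1, 0,0,0,0,0,-1.4,1, 0,0,0,0,0,-1.8,1, 0,0,0,0,0,-2,1, 0,0,0,0,0,-2,1, 0,0,0,0,0,-2,1]';python3 - <<'E'
from h import *
st()
E
```

```text
time: 18.97
eef_pos: [0.5271, -0.2464, 0.3177]
tool_rot: [1.825, 2.556, 0.001]
contact_force: [4.5, 2.2, 4.3]
gripper_width: 0.0198
gripper_force: 30.0
t 18.97 grasp [ 0.5272 -0.2464  0.1467] yaw_y 0.3306 tilt [0.0008 0.0001] F [4.45 2.24 4.29] M [ 0.584 -1.283 -0.058] w 0.0198 gf 30.00343233346939 j [ 0.77  0.52 -0.51  1.82  0.32  0.88  0.45]
time: 19.63
eef_pos: [0.5271, -0.2464, 0.3177]
tool_rot: [1.78, 2.588, 0.001]
contact_force: [4.7, 2.6, 4.8]
gripper_width: 0.0199
gripper_force: 30.0
t 19.63 grasp [ 0.5272 -0.2464  0.1467] yaw_y 0.3655 tilt [0.0009 0.0001] F [4.72 2.61 4.77] M [ 0.531 -1.381 -0.137] w 0.0199 gf 30.003612264990807 j [ 0.77  0.52 -0.51  1.82  0.32  0.88  0.48]
```

```bash
python3 -m pendant '[0,0.0003,0,0,0,0,1, 0,0.0006,0,0,0,-0.3,1, 0,0.001,0,0,0,-0.7,1, 0,0.001,0,0,0,-1.1,1, 0,0.001,0,0,0,-1.5,1, 0,0.001,0,0,0,-2,1, 0,0.001,0,0,0,-2,1, 0,0.001,0,0,0,-2,1]';python3 - <<'E'
from h import *
st()
E
python3 -m pendant '[0,0,0,0,0,-0.3,1, 0,0,0,0,0,-0.6,1, 0,0,0,0,0,-1,1, 0,0,0,0,0,-1.4,1, 0,0,0,0,0,-1.8,1, 0,0,0,0,0,-2,1, 0,0,0,0,0,-2,1, 0,0,0,0,0,-2,1]';python3 - <<'E'
from h import *
st()
E
```

```text
time: 20.3
eef_pos: [0.5276, -0.2463, 0.3177]
tool_rot: [-1.735, -2.618, 0.001]
contact_force: [3.2, 2.1, 6.0]
gripper_width: 0.02
gripper_force: 30.0
t 20.3 grasp [ 0.5275 -0.2463  0.1467] yaw_y 0.4003 tilt [-0.0005 -0.0002] F [3.25 2.14 6.03] M [ 0.397 -0.927 -0.061] w 0.02 gf 30.001892745494843 j [ 0.78  0.52 -0.52  1.82  0.33  0.89  0.51]
time: 20.97
eef_pos: [0.5277, -0.2463, 0.3177]
tool_rot: [1.69, 2.648, -0.0]
contact_force: [3.0, 2.0, 5.1]
gripper_width: 0.0198
gripper_force: 30.0
t 20.97 grasp [ 0.5277 -0.2464  0.1467] yaw_y 0.4349 tilt [-0.0001 -0.0003] F [3.03 2.04 5.12] M [ 0.358 -1.071 -0.187] w 0.0198 gf 30.005521327257156 j [ 0.78  0.53 -0.53  1.82  0.33  0.89  0.54]
```

The moment rises at 0.435 rad. I'll turn one more small degree to confirm the click.

```bash
python3 -m pendant '[0,0,0,0,0,-0.2,1, 0,0,0,0,0,-0.4,1, 0,0,0,0,0,-0.6,1, 0,0,0,0,0,-0.8,1, 0,0,0,0,0,-1,1, 0,0,0,0,0,-1,1, 0,0,0,0,0,-1,1, 0,0,0,0,0,-1,1]';python3 - <<'E'
from h import *
st()
E
```

```text
time: 21.63
eef_pos: [0.5278, -0.2464, 0.3177]
tool_rot: [1.667, 2.663, -0.0]
contact_force: [4.8, 1.6, 4.4]
gripper_width: 0.0197
gripper_force: 30.0
t 21.63 grasp [ 0.5278 -0.2464  0.1467] yaw_y 0.4523 tilt [ 0.0003 -0.0003] F [4.81 1.59 4.44] M [ 0.376 -1.205 -0.223] w 0.0197 gf 30.008493661880493 j [ 0.79  0.53 -0.53  1.82  0.34  0.89  0.55]
```

```bash
python3 -m pendant '[0,0,0,0,0,-0.3,1, 0,0,0,0,0,-0.6,1, 0,0,0,0,0,-0.9,1, 0,0,0,0,0,-1.2,1, 0,0,0,0,0,-1.5,1, 0,0,0,0,0,-1.5,1, 0,0,0,0,0,-1.5,1, 0,0,0,0,0,-1.5,1]';python3 - <<'E'
from h import *
st()
E
```

```text
time: 22.3
eef_pos: [0.5277, -0.2464, 0.3177]
tool_rot: [1.632, 2.684, -0.001]
contact_force: [4.3, 2.4, 5.1]
gripper_width: 0.0197
gripper_force: 30.0
t 22.3 grasp [ 0.5277 -0.2465  0.1467] yaw_y 0.4783 tilt [-0.0001 -0.0004] F [4.34 2.41 5.05] M [ 0.271 -1.054 -0.269] w 0.0197 gf 30.01254715025425 j [ 0.79  0.53 -0.54  1.82  0.34  0.89  0.57]
```

The moment is clearly climbing (0.19, 0.22, 0.27 N m), so the button has likely clicked. I'll ease back, then check with a 4 mm lift.

```bash
python3 -m pendant '[0,0,0,0,0,0.6,1, 0,0,0,0,0,1.2,1, 0,0,0,0,0,1.8,1, 0,0,0,0,0,2.4,1, 0,0,0,0,0,3,1, 0,0,0,0,0,3.5,1, 0,0,0,0,0,3.5,1, 0,0,0,0,0,3.5,1]';python3 - <<'E'
from h import *
st()
E
python3 -m pendant '[0,0,-0.0005,0,0,0,1, 0,0,-0.001,0,0,0,1, 0,0,-0.0015,0,0,0,1, 0,0,-0.002,0,0,0,1, 0,0,-0.0025,0,0,0,1, 0,0,-0.003,0,0,0,1, 0,0,-0.0035,0,0,0,1, 0,0,-0.004,0,0,0,1]';python3 - <<'E'
from h import *
st()
E
```

```text
time: 22.97
eef_pos: [0.5275, -0.2463, 0.3176]
tool_rot: [-1.712, -2.634, 0.001]
contact_force: [3.0, 2.4, 6.6]
gripper_width: 0.0197
gripper_force: 30.0
t 22.97 grasp [ 0.5273 -0.2464  0.1466] yaw_y 0.4181 tilt [-0.0009 -0.0005] F [2.97 2.37 6.63] M [ 0.463 -0.985  0.033] w 0.0197 gf 30.002146884799004 j [ 0.78  0.52 -0.53  1.82  0.33  0.89  0.52]
time: 23.63
eef_pos: [0.5267, -0.2466, 0.3206]
tool_rot: [-1.712, -2.63, 0.003]
contact_force: [-0.1, -0.4, -6.5]
gripper_width: 0.0198
gripper_force: 30.0
t 23.63 grasp [ 0.5261 -0.2465  0.1496] yaw_y 0.4168 tilt [-0.0036  0.0003] F [-0.05 -0.4  -6.5 ] M [-0.188 -0.166 -0.024] w 0.0198 gf 29.999970495700836 j [ 0.78  0.52 -0.53  1.82  0.33  0.9   0.52]
```

Fz is -6.5 N at 4 mm up, so the carrier hangs on the clicked handle. I'll lift.

```bash
python3 -m pendant '[0,0,-0.001,0,0,0,1, 0,0,-0.002,0,0,0,1, 0,0,-0.004,0,0,0,1, 0,0,-0.006,0,0,0,1, 0,0,-0.008,0,0,0,1, 0,0,-0.01,0,0,0,1, 0,0,-0.012,0,0,0,1, 0,0,-0.014,0,0,0,1]';python3 - <<'E'
from h import *
st()
E
python3 -m pendant '[0,0,-0.004,0,0,0,1, 0,0,-0.008,0,0,0,1, 0,0,-0.012,0,0,0,1, 0,0,-0.016,0,0,0,1, 0,0,-0.02,0,0,0,1, 0,0,-0.024,0,0,0,1, 0,0,-0.028,0,0,0,1, 0,0,-0.03,0,0,0,1]';python3 - <<'E'
from h import *
st()
E
```

```text
time: 24.3
eef_pos: [0.5278, -0.2462, 0.3358]
tool_rot: [1.713, 2.633, -0.0]
contact_force: [0.1, -0.8, -6.6]
gripper_width: 0.0201
gripper_force: 30.0
t 24.3 grasp [ 0.5278 -0.2462  0.1648] yaw_y 0.4174 tilt [ 0.0001 -0.0001] F [ 0.08 -0.82 -6.59] M [-0.041 -0.094 -0.077] w 0.0201 gf 29.999548941850662 j [ 0.79  0.5  -0.54  1.8   0.31  0.92  0.53]
time: 24.97
eef_pos: [0.5279, -0.2462, 0.3663]
tool_rot: [1.713, 2.633, 0.0]
contact_force: [0.8, -0.4, -7.5]
gripper_width: 0.0199
gripper_force: 30.0
t 24.97 grasp [ 0.528  -0.2463  0.1953] yaw_y 0.4173 tilt [ 0.0008 -0.0004] F [ 0.84 -0.38 -7.51] M [-0.048 -0.157 -0.001] w 0.0199 gf 29.999560117721558 j [ 0.8   0.46 -0.55  1.78  0.29  0.98  0.55]
```

```bash
python3 -m pendant '[0,0,-0.006,0,0,0,1, 0,0,-0.012,0,0,0,1, 0,0,-0.02,0,0,0,1, 0,0,-0.028,0,0,0,1, 0,0,-0.036,0,0,0,1, 0,0,-0.044,0,0,0,1, 0,0,-0.048,0,0,0,1, 0,0,-0.05,0,0,0,1]';python3 - <<'E'
from h import *
st()
print("big handle",tri([(side,(213,250)),(top,(392,270))]))
m=top.atz((267.5,213.8),.003); print(m)
cs=[(253.3,170.5),(310.5,186.5),(293,256),(224,238)]
print([top.atz(c,.003)[:2].round(3) for c in cs])
ss=[(250.5,171),(330,173),(329.5,222),(243.5,217)]
q=[side.atz(c,.003)[:2] for c in ss]; print(np.round(q,3),np.mean(q,0))
E
```

```text
time: 25.63
eef_pos: [0.5279, -0.2462, 0.4167]
tool_rot: [1.712, 2.632, 0.0]
contact_force: [0.2, 0.6, -7.8]
gripper_width: 0.0197
gripper_force: 30.0
t 25.63 grasp [ 0.5282 -0.2463  0.2457] yaw_y 0.4172 tilt [ 0.0014 -0.0009] F [ 0.18  0.6  -7.77] M [-0.035 -0.148 -0.01 ] w 0.0197 gf 29.99953642487526 j [ 0.82  0.41 -0.57  1.73  0.25  1.07  0.59]
big handle [ 0.32560489 -0.1396162   0.18208726]
[0.53477487 0.24562222 0.003     ]
[array([0.687, 0.295]), array([0.627, 0.099]), array([0.391, 0.161]), array([0.455, 0.392])]
[[0.443 0.391]
 [0.691 0.33 ]
 [0.626 0.096]
 [0.399 0.165]] [0.53977156 0.2456312 ]
```

```bash
python3 -m pendant '[0.0045,0.0021,0,0,0,0,1, 0.0134,0.0062,0,0,0,0,1, 0.0268,0.0124,0,0,0,0,1, 0.0447,0.0207,0,0,0,0,1, 0.0648,0.03,0,0,0,0,1, 0.0872,0.0403,0,0,0,0,1, 0.1095,0.0506,0,0,0,0,1, 0.1319,0.0609,0,0,0,0,1]'; python3 -m pendant '[0.0224,0.0103,0,0,0,0,1, 0.0447,0.0206,0,0,0,0,1, 0.0671,0.031,0,0,0,0,1, 0.0894,0.0413,0,0,0,0,1, 0.1118,0.0516,0,0,0,0,1, 0.1341,0.062,0,0,0,0,1, 0.1565,0.0723,0,0,0,0,1, 0.1788,0.0826,0,0,0,0,1]'; python3 - <<'E'
from h import *
st(); print(delta((.536,.245,.2457),.4172))
E
```

```text
time: 26.3
eef_pos: [0.5294, -0.0979, 0.4153]
tool_rot: [-1.71, -2.634, -0.0]
contact_force: [0.7, -0.2, -7.4]
gripper_width: 0.0197
gripper_force: 30.0
time: 26.97
eef_pos: [0.5318, 0.0989, 0.4153]
tool_rot: [-1.71, -2.634, 0.0]
contact_force: [0.0, 0.0, -7.2]
gripper_width: 0.0201
gripper_force: 30.0
t 26.97 grasp [0.5316 0.099  0.2443] yaw_y 0.4192 tilt [-0.001   0.0003] F [ 0.04  0.04 -7.22] M [-0.048 -0.156 -0.008] w 0.0201 gf 29.99859720468521 j [ 0.32  0.37 -0.7   1.82  0.27  1.05 -0.06]
(array([ 0.1317,  0.0633, -0.0013]), array([-0.04, -0.04,  0.11]))
```

```bash
python3 -m pendant '[0.0224,0.0103,0,0,0,0,1, 0.0447,0.0206,0,0,0,0,1, 0.067,0.031,0,0,0,0,1, 0.0872,0.0403,0,0,0,0,1, 0.105,0.0486,0,0,0,0,1, 0.1185,0.0548,0,0,0,0,1, 0.129,0.06,0,0,0,0,1, 0.134,0.063,0,0,0,0,1]'; python3 -m pendant '[0,0,0.01,0,0,0,1, 0,0,0.02,0,0,0,1, 0,0,0.035,0,0,0,1, 0,0,0.05,0,0,0,1, 0,0,0.06,0,0,0,1, 0,0,0.065,0,0,0,1, 0,0,0.065,0,0,0,1, 0,0,0.065,0,0,0,1]'; python3 - <<'E'
from h import *
st(); print(delta((.536,.245,.155),.4172))
a,b=viewer.camera("side")[:,:,::-1],viewer.camera("top")[:,:,::-1]
f=lambda im,x,y,w,h,k:cv2.resize(im[y:y+h,x:x+w],(w*k,h*k),interpolation=cv2.INTER_CUBIC)
cv2.imwrite("pics/m1.png",np.hstack([f(a,210,80,160,160,2),f(b,200,140,160,160,2)]))
E
```

```text
time: 27.63
eef_pos: [0.5349, 0.2469, 0.4154]
tool_rot: [-1.708, -2.635, -0.001]
contact_force: [0.1, 0.6, -7.8]
gripper_width: 0.0202
gripper_force: 30.0
time: 28.3
eef_pos: [0.5365, 0.2437, 0.3505]
tool_rot: [-1.714, -2.633, 0.0]
contact_force: [0.5, 1.0, -6.8]
gripper_width: 0.0197
gripper_force: 30.0
t 28.3 grasp [0.5365 0.2437 0.1795] yaw_y 0.4166 tilt [-0.0002 -0.0001] F [ 0.45  0.96 -6.81] M [-0.075 -0.122 -0.055] w 0.0197 gf 29.99954044818878 j [ 0.02  0.53 -0.67  1.77  0.39  0.98 -0.39]
(array([0.0014, 0.    , 0.0245]), array([-0.01, -0.  , -0.03]))
```

View pics/m1.png

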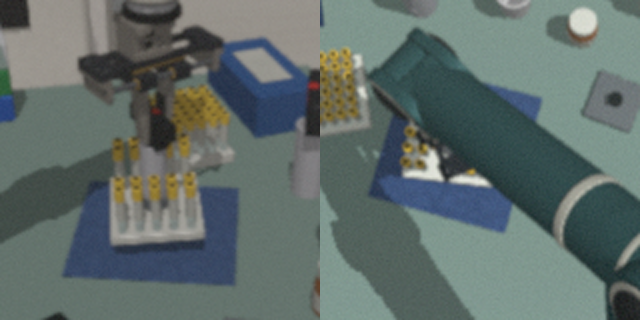

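The carrier hangs level over the middle of the mat. I'll lower it gently.

```bash
python3 -m pendant '[0.0005,0,0.004,0,0,0,1, 0.001,0,0.009,0,0,0,1, 0.001,0,0.014,0,0,0,1, 0.001,0,0.019,0,0,0,1, 0.001,0,0.023,0,0,0,1, 0.001,0,0.026,0,0,0,1, 0.001,0,0.028,0,0,0,1, 0.001,0,0.029,0,0,0,1]'; python3 -m pendant '[0,0,0.0005,0,0,0,1, 0,0,0.001,0,0,0,1, 0,0,0.0015,0,0,0,1, 0,0,0.002,0,0,0,1, 0,0,0.0025,0,0,0,1, 0,0,0.003,0,0,0,1, 0,0,0.0035,0,0,0,1, 0,0,0.004,0,0,0,1]'; python3 - <<'E'
from h import *
st()
E
python3 -m pendant '[0,0,0.0005,0,0,0,1, 0,0,0.001,0,0,0,1, 0,0,0.0015,0,0,0,1, 0,0,0.002,0,0,0,1, 0,0,0.002,0,0,0,1, 0,0,0.002,0,0,0,1, 0,0,0.002,0,0,0,1, 0,0,0.002,0,0,0,1]'; python3 - <<'E'
from h import *
st()
E
```

```text
time: 29.07
eef_pos: [0.536, 0.245, 0.3212]
tool_rot: [-1.713, -2.633, 0.0]
contact_force: [0.5, -1.0, -5.8]
gripper_width: 0.02
gripper_force: 30.0
time: 29.73
eef_pos: [0.5362, 0.2449, 0.3178]
tool_rot: [1.713, 2.633, 0.001]
contact_force: [0.2, -0.0, -6.1]
gripper_width: 0.0196
gripper_force: 30.0
t 29.73 grasp [0.5363 0.2449 0.1468] yaw_y 0.4171 tilt [0.0008 0.    ] F [ 0.2  -0.01 -6.06] M [-0.028 -0.409  0.003] w 0.0196 gf 29.999465569853783 j [ 0.    0.57 -0.65  1.79  0.42  0.92 -0.41]
time: 30.4
eef_pos: [0.536, 0.2449, 0.3157]
tool_rot: [1.713, 2.633, 0.0]
contact_force: [-0.3, -1.2, -1.8]
gripper_width: 0.0199
gripper_force: 30.0
t 30.4 grasp [0.536  0.2449 0.1447] yaw_y 0.4172 tilt [ 0.0003 -0.    ] F [-0.3  -1.15 -1.76] M [-0.237 -0.204  0.048] w 0.0199 gf 29.9995855987072 j [ 0.    0.57 -0.65  1.8   0.42  0.92 -0.42]
```

Touched down. I'll settle 1 mm more, then release slowly.

```bash
python3 -m pendant '[0,0,0.0005,0,0,0,1, 0,0,0.001,0,0,0,1, 0,0,0.0013,0,0,0,1, 0,0,0.0013,0,0,0,1, 0,0,0.0013,0,0,0,1, 0,0,0.0013,0,0,0,1, 0,0,0.0013,0,0,0,1, 0,0,0.0013,0,0,0,1]'; python3 - <<'E'
from h import *
st()
E
python3 -m pendant '[0,0,0,0,0,0,0.75, 0,0,0,0,0,0,0.7, 0,0,0,0,0,0,0.6, 0,0,0,0,0,0,0.5, 0,0,0,0,0,0,0.4, 0,0,0,0,0,0,0.3, 0,0,0,0,0,0,0.3, 0,0,0,0,0,0,0.3]'; python3 -m pendant '[0,0,-0.004,0,0,0,0.2, 0,0,-0.012,0,0,0,0.2, 0,0,-0.025,0,0,0,0.2, 0,0,-0.045,0,0,0,0.2, 0,0,-0.07,0,0,0,0.2, 0,0,-0.1,0,0,0,0.2, 0,0,-0.12,0,0,0,0.2, 0,0,-0.12,0,0,0,0.2]'
python3 - <<'E'
from h import *
st()
a,b=viewer.camera("side")[:,:,::-1],viewer.camera("top")[:,:,::-1]
f=lambda im,x,y,w,h,k:cv2.resize(im[y:y+h,x:x+w],(w*k,h*k),interpolation=cv2.INTER_CUBIC)
cv2.imwrite("pics/e1.png",np.hstack([f(a,210,80,130,160,3),f(b,200,140,130,160,3)]))
E
```

```text
time: 31.07
eef_pos: [0.5359, 0.2451, 0.3147]
tool_rot: [1.713, 2.633, 0.0]
contact_force: [-2.4, -1.6, 4.5]
gripper_width: 0.0198
gripper_force: 30.0
t 31.07 grasp [0.536  0.2451 0.1437] yaw_y 0.4173 tilt [ 0.0003 -0.0001] F [-2.36 -1.57  4.49] M [-0.577  0.318 -0.03 ] w 0.0198 gf 30.002241879701614 j [ 0.    0.57 -0.65  1.8   0.42  0.92 -0.42]
time: 31.73
eef_pos: [0.5359, 0.2449, 0.3142]
tool_rot: [-1.713, -2.633, 0.0]
contact_force: [-0.0, -0.1, -1.0]
gripper_width: 0.0638
gripper_force: 0.0
time: 32.4
eef_pos: [0.5364, 0.2462, 0.4405]
tool_rot: [1.71, 2.629, 0.012]
contact_force: [-0.3, 1.1, 0.1]
gripper_width: 0.0735
gripper_force: 0.0
t 32.4 grasp [0.5379 0.2468 0.2695] yaw_y 0.4175 tilt [0.0087 0.0036] F [-0.3  1.1  0.1] M [ 0.049 -0.108  0.025] w 0.0735 gf 0.0 j [ 0.06  0.43 -0.72  1.68  0.31  1.13 -0.33]
```

View pics/e1.png

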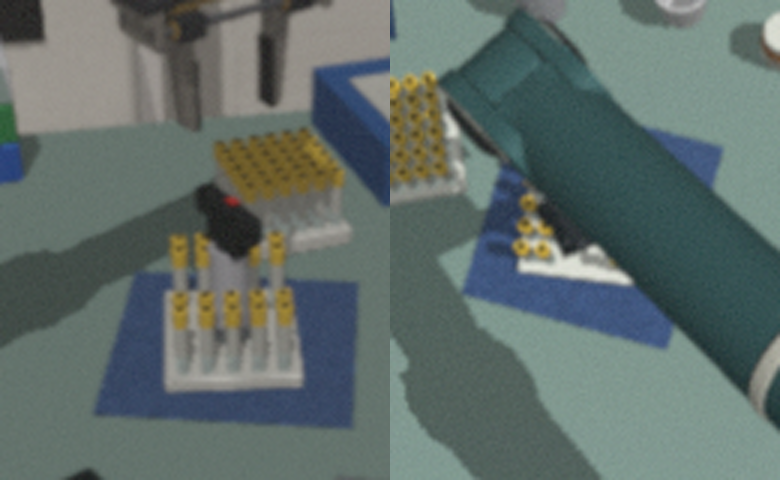

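The carrier stands level in the middle of the mat with the handle on it, and the gripper is clear above. I'll let it settle and hand in.

```bash
python3 -m pendant '[0,0,0,0,0,0,0.2, 0,0,0,0,0,0,0.2, 0,0,0,0,0,0,0.2, 0,0,0,0,0,0,0.2, 0,0,0,0,0,0,0.2, 0,0,0,0,0,0,0.2, 0,0,0,0,0,0,0.2, 0,0,0,0,0,0,0.2]' && python3 -c "
from plant import r
print(r.hand_in())"
```

```text
time: 33.17
eef_pos: [0.5359, 0.245, 0.4341]
tool_rot: [-1.713, -2.633, 0.0]
contact_force: [0.5, 0.4, 0.4]
gripper_width: 0.0739
gripper_force: 0.0
the job is handed in; nothing more can be done
None
```

I handed the job in at about 33 s: the handle is clicked onto the post, and the carrier was lifted by it and set level in the middle of the blue mat with the gripper clear; hand-in returned no verdict.

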